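# Latch the packed hygiene tub

### The job

The larger of the two clear tubs is packed and its lid sits loose. Swing the wire hoop of its latch over the keeper on the lid and then press the latch lever fully down, so that the lid is pulled tight and stays so. The smaller tub is still being packed: do not press its lever down.

Things in the scene. Friction and masses are not known exactly. Their poses are not given: they have to be found in the camera images.
- large_tub: Larger clear tub, fixed, 260 mm wide, 220 deep, 130 high, white lid (top at z 143 mm); the smaller one (160 x 170 x 100, same latch) stands 300 to 480 mm to its left or right. Origin: foot of the latch side's wall, outer face, middle. x from there into the tub, y along that wall, z up; the latch side faces away from the robot, yaw near pi. Latch at y = 0; lever's pivot along y at x -14, z 90.5 mm.
- large_lever (a joint): Its lever, rad: black handle 32 mm wide, 6 thick, 62 from pivot to middle of its 9 mm rolled end. 0 = up (leans outward, 35 deg above level), starts 0 to 0.1, stays put; grows as it swings out and down to its stop at 1.13 (30 deg below level). It draws the hooked hoop down: about 10 N on the handle 40 mm out; in the last 9 deg it snaps over centre, left short of that it springs back.
- large_bar (a point): Middle of the hoop's crossbar: 5 mm steel bar, 46 long, along the tub's y. Two 71 mm wire legs beside the handle hinge it freely on the lever, 30 mm from its pivot. A thumb tab 26 mm wide, 4 thick stands 12 mm above the bar. At first it leans 12 to 18 deg outward, the bar at least 10 mm above the handle; pushed in towards the lid past upright it falls onto the keeper by itself.
- large_keeper (a point): Keeper: white ledge 30 mm wide with upturned lip, mid edge of the lid. The point is the bar's seat, in a 10 mm slot between the lip (outside, 4 mm thick, top 0.5 mm above the point) and the lid's edge (inside, top 7.5 mm above it). Axes as the tub's. At x -13 mm of the tub; z 132.5 mm with the lid tight, 3 mm higher at first, as the lid's springy seal lifts it (12 N when tight).
- small_lever (a joint): Lever of the smaller tub's latch, rad, same make as the other (0 up, 1.13 fully down; starts 0 to 0.1). Leave it up.

How it is judged:
By the outcome, as a careful person would: the job done as asked, in the order asked, and still so for the second after the job is handed in, with the robot touching nothing.
It also fails if it takes over 32 s, if anything falls off the work surface, if the arm or the gripper's body presses on something with over 40 N, if the wrist force passes 120 N, or if a joint passes its speed limit or range.

### The arm

A 7-joint arm with a two-finger parallel gripper is mounted at the origin on the work surface. World frame = base frame: x ahead of the robot, y to its left, z up, the work surface at z = 0. Lengths are in mm, angles in rad, forces in N, time in s.
With the tool pointing down it reaches from about 425 to 925 mm from the base axis. Payload 6.8 kg.
Tool frame: the origin (TCP) lies at the very end of the fingers, on their centre line; the grasp point (between the pads) lies manip.pinch_z behind it (manip.pinch_z is the distance from the TCP to the grasp point, in mm); z points along the fingers, y is the direction in which the jaws open and shut (so a half turn about z gives the same grasp; the last joint's range is limited). The gripper opens to 88 mm and grips with 3 to 60 N. Pads are 20 mm wide; open, the fingers measure 115 mm over their backs; the gripper's body (75 mm by 178 mm) begins 61 mm behind the grasp point.
Start: joints at [1.051, 0.477, 0.022, 1.555, -0.011, 1.109, -0.083], TCP at [270.187, -618.585, 191.164] pointing down, gripper open.
Joint ranges: [-2.96, 2.96], [-0.34, 2.1], [-1.41, 1.46], [0.24, 2.44], [-1.37, 4.51], [0.17, 1.92], [-2.96, 2.96]. Speed limits (rad/s): [2.39, 2.39, 3.14, 3.14, 3.14, 3.14, 3.14].

### API

Orientations are given as a rotation vector (axis times angle).
In Python, from workcell import get_state, optics, manip gives the robot as it stands.
- The arm moves only by the shell command python3 -m inch 'ROWS' [FORCE]. ROWS is JSON, a list of rows, each an object of numbers: "wx", "wy", "wz": the turn, a rotation vector about the tool's x, y, z in rad; "tx", "ty", "tz": the shift along the tool's x, y, z in cm; "hand": the gripper's target within -1 to 1 (fully open at 1, half-way at 0, shut at -1). A call has 1 to 5 rows; each row shifts and turns the pose as measured when the row begins, along the tool's axes as they then stand; what a row does not reach is not made up. A row lasts 1/8 s, in which the tool goes at most 62.5 mm and 10.7 degrees, less where a joint would pass 70% of its speed; a pose out of reach is approached as far as the arm can. A call is refused whole if a number of a shift passes 6.25 or a number of a turn 0.188, either way. A call with a gripper value outside its range is refused whole. The fingers move at their own pace and stop on an object; FORCE is the grip in N (left out, the last holds). Time passes only in rows, so rows that do not move let the fingers close. It gives the time, the measured TCP pose, the force and the opening at its end, in the units of the state.
- get_state(): the state, without advancing time (a new reading comes with each control period).
- optics.snapshot(name): name is "side" or "top"; returns a dict with "frame" (420x560x3 uint8, blue, green, red), "z_map" (420x560 float32, mm along the optical axis (not along the pixel's ray), 0 where there is no reading), "K" (3x3 intrinsics, pixels), "eye" and "orientation" of the camera in the world. Camera axes: x right, y down, z forward; pixel columns grow to the right and rows downward; lengths in mm; the calibration is good to about 2 mm. A picture is of the moment at which its call begins.
- manip.finish_job(): hands the job in, once; it reports no verdict.
The state is a dict: "time_s": time; "joints": joint angles; "qd": joint speeds; "joint_efforts": joint torques, N m; "position": TCP position; "orientation": TCP orientation; "wrist_force": force on the tool from outside, world axes, zero at the start; "ft_torque": the same for the moment, N m; "grip_width": opening from 0.0 (shut) to 1.0 (fully open).
Only numpy, scipy, OpenCV 4.12 (cv2) and the standard library are available. Lean on these libraries where they do the work, as an engineer would, in place of code of your own. Each camera call takes 0.05 s, during which the arm holds its last target.

## Working session

There is one attempt and no reset: what is moved stays moved. The work goes in short steps, Python scripts to look and compute and a shell command to move; the robot and the scene stay as the last step left them, time stands still between calls to the robot, and variables do not carry over. Pictures are saved under pics/ and viewed, and the job is handed in when it is done.

```bash
ls; mkdir -p pics
cat > h.py <<'E'
import numpy as np,cv2
from workcell import get_state,optics,manip
from scipy.spatial.transform import Rotation as R
def snap(n,f):
    s=optics.snapshot(n); cv2.imwrite('pics/'+f+'.png',s['frame']); np.savez('pics/'+f+'.npz',**{k:np.array(v) for k,v in s.items()}); return s
def load(f): return dict(np.load('pics/'+f+'.npz'))
def cam(s):
    o=np.array(s['orientation'],float)
    if o.shape==(3,3): return o
    return R.from_rotvec(o).as_matrix() if o.size==3 else R.from_quat(o).as_matrix()
def w(s,u,v,z=None):
    z=s['z_map'][int(v),int(u)] if z is None else z
    K=s['K'];return cam(s)@np.array([(u-K[0,2])*z/K[0,0],(v-K[1,2])*z/K[1,1],z])+s['eye']
def wz(s,u,v,z):
    a=w(s,u,v,1.)-s['eye'];return s['eye']+a*(z-s['eye'][2])/a[2]
def cloud(s):
    K=s['K'];z=s['z_map'];v,u=np.mgrid[:z.shape[0],:z.shape[1]]
    p=np.stack([(u-K[0,2])*z/K[0,0],(v-K[1,2])*z/K[1,1],z],-1)
    return p@cam(s).T+s['eye']
def proj(s,p):
    c=cam(s).T@(np.array(p)-s['eye']);c=s['K']@c;return c[:2]/c[2]
def crop(f,u0,v0,u1,v1,k,o):
    im=cv2.imread('pics/'+f+'.png')[v0:v1,u0:u1];cv2.imwrite('pics/'+o+'.png',cv2.resize(im,None,fx=k,fy=k,interpolation=cv2.INTER_CUBIC))
E
python3 - <<'E'
from h import *
for n in('side','top'):
    s=snap(n,n+'0');print(n,s['K'],s['eye'],s['orientation'])
print(get_state(),manip.pinch_z)
E
```

```text
pics
side [[393.93433883   0.         281.92661831]
 [  0.         393.93433883 206.57782484]
 [  0.           0.           1.        ]] [371.29351752 537.24077292 586.09734544] [-0.52160054  2.65049318 -1.25862337]
top [[504.96210176   0.         277.31441376]
 [  0.         504.96210176 207.64636919]
 [  0.           0.           1.        ]] [ 436.64243427    6.04508003 1010.09795071] [-2.15534609  2.1159347  -0.18500426]
{'time_s': 0.1, 'joints': array([ 1.05088452,  0.47771656,  0.02232376,  1.55630238, -0.01150785,
        1.10932346, -0.08308569]), 'qd': array([-0.00046938, -0.00260668,  0.00159651, -0.00304571,  0.00035659,
        0.00046396,  0.00040007]), 'joint_efforts': array([ 3.50533614e-03, -5.84095716e+01,  1.53894212e+00, -2.73317814e+01,
       -5.42968512e-02,  1.30492027e-02,  9.98456221e-05]), 'position': array([ 269.95028389, -618.03471533,  190.30041882]), 'orientation': array([-3.07368384e+00, -6.42065437e-01,  6.76003182e-04]), 'wrist_force': array([-0.32666594,  0.6752944 , -0.23675529]), 'ft_torque': array([ 0.0035214 ,  0.06331529, -0.01944775]), 'grip_width': 1.0026069628017624} 18.700000000000003
```

View pics/side0.png

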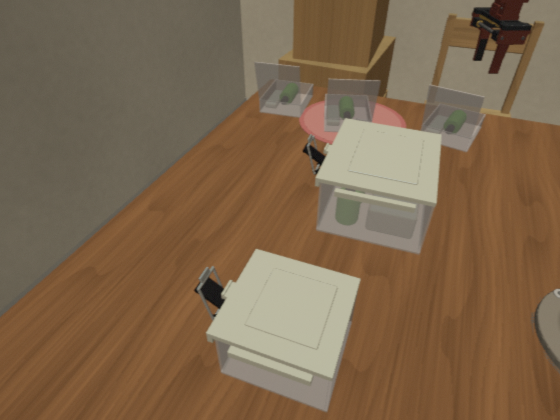

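View pics/top0.png

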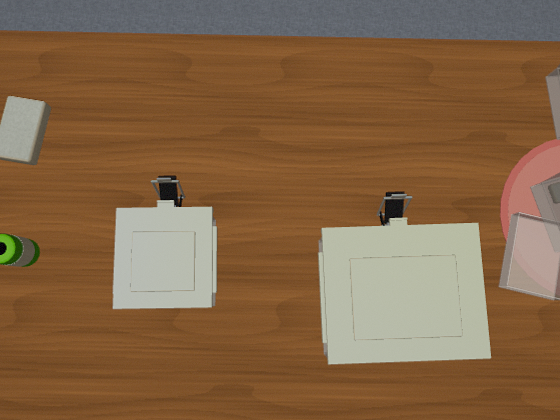

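Large tub is on the right in the top view (about 405,290), with its latch at about (395,208). In the side view it is the far one, with its latch at about (315,155). I'll enlarge the latch.

Run:
```python
from h import *
crop('top0',355,175,440,240,9,'t1'); crop('side0',285,115,365,175,9,'s1')
s=load('top0');c=cloud(s)
z=c[...,2]
m=(z>135)&(z<155)&(c[...,1]<-10)
m[:, :300]=0
k,l=np.unique(np.round(z[m]),return_counts=True);print(k,l)
mm=m.astype(np.uint8); mm=cv2.morphologyEx(mm,cv2.MORPH_OPEN,np.ones((9,9)))
ys,xs=np.nonzero(mm);print(xs.min(),xs.max(),ys.min(),ys.max())
P=c[mm>0][:,:2].astype(np.float32);r=cv2.minAreaRect(P);print(r,cv2.boxPoints(r))
print(np.round(z[180:232:2,380:414:2]).astype(int))
```

```text
[135. 136. 137. 138. 139. 140. 141. 142. 143. 144. 145. 146. 147. 148.
 149. 150. 151. 152. 153. 154. 155.] [  19   33   64  256  655 1485 2327 3152 3559 3493 3086 2072 1119  443
   97   23    8    8   15    9    1]
322 488 223 363
((444.4513854980469, -215.78868103027344), (228.8210906982422, 273.3463134765625), 2.9677107334136963) [[ 323.1183    -85.222206]
 [ 337.27026  -358.20197 ]
 [ 565.7845   -346.35516 ]
 [ 551.6325    -73.3754  ]]
[[   3    0    0    1    1    2   -1    0   -2    3    1    2   -2    1
     1    3   -1]
 [  -2    1   -1   -1   -1    1    0    4    0    2    0    2    0    1
     2    2    0]
 [  -2    4   -1    0    3    1    3   -2    0    3    1    1   -1    0
     1    3    1]
 [  -2    3    2    1   -3    3    0   -1    1    3    2    1    1    0
     2   -2    1]
 [   3    2    0    2    2    3    2    1   -1    2    0    1    2   -1
     2    2    3]
 [   0    1   -2   -1    0    2    2   -1    1   -2   -1   -1    2    1
     0    0    1]
 [   1    1    1  126  128  129  125  127  128  127  127  129  129    1
     2   -1    2]
 [   0    3    2  126  129
[... 984 characters left out ...]
7  104  106  105  107  104  106  104  102    2    4
     3    1   -1]
 [  76   88   93  102  102  137  135  140  138  138  138  140  138  136
     3    2   -2]
 [   1   90   95   99  102  133  132  133  132  135  131  136  134  133
    -3    3    2]
 [   2   91   96  100   98  135  135  137  133  133  135  133  130  135
     0    1    0]
 [   3   93   96   92  102  131  132  136  131  134  135  135  135  135
     0   -2    2]
 [ 142  143  142  143  144  142  145  144  145  143  143  146  142  145
   144  144  145]
 [ 144  143  146  143  142  144  145  143  145  143  147  143  142  144
   143  146  142]
 [ 143  143  143  146  145  143  143  144  143  144  142  142  144  141
   146  145  146]]
```

Run:
```python
from h import *
s=load('side0');c=cloud(s)
print(np.round(c[135:185:3,300:335:3,2]).astype(int))
print(np.round(c[135:185:3,300:335:3,0]).astype(int))
```

```text
[[ -1  -2  -2 151   1   0   0  -1   1   2  -1   2]
 [ -1  -1  -3 150 140  -1   1   1   0   1   2   0]
 [ -1  -2  -2 145  -1  -1  -1  -3 586   0  -1 142]
 [  1  -1 128 141  -1 121   0   0  -2 136  -2 141]
 [  0  -2 125 121 119 114  -1  -2  -1 132 141 141]
 [ -1 123 122 132 117 114   0  -1 132 132 141 142]
 [ -3   0 116 124 115 111 107 105 126 142 142 143]
 [ -3  -1  -1 117 113 110 107 103 101 142 140 142]
 [ -2  -2  -1  -3  -1 105 106 102 142 141 141 141]
 [  0  -2  -1  -2  -2  -1 101 100 141 141 140 141]
 [ -1  -2  -3   0  93  -1  73 141 143 141 142 141]
 [ -1  -2   1  -2  87  73  -1 141 143 141 142 143]
 [ -1  -2  -1   0  77  77 142 142 141 141 141 140]
 [ -2   0   1  -2  -1  -2 141 142 141 141 142 142]
 [ -3  -1  -3  -2   0 144 142 142 141 142 142 142]
 [ -2   0  -2  -1   0 134 137 138 140 140 141 141]
 [ -1   0  -2   0  -1 129 130 127 133 134 136 136]]
[[719 711 703 610 684 677 668 660 651 642 635 625]
 [713 704 697 606 605 671 662 653 646 637 628 621]
 [706 699 691 605 674 665 658 650 371 632 624 557]
 [699 692 615 603 668 600 652 643 636 568 620 553]
 [694 687 613 609 603 599 647 639 631 566 556 549]
 [689 616 610 599 600 595 641 634 568 562 552 546]
 [685 675 608 598 597 592 587 582 567 554 548 542]
 [679 670 662 598 593 588 583 579 574 550 545 539]
 [673 665 657 651 642 587 580 576 553 548 542 536]
 [667 660 652 645 637 629 578 572 550 544 538 532]
 [662 655 648 639 591 624 586 552 546 541 535 529]
 [657 650 641 635 589 589 613 548 542 537 531 525]
 [652 645 637 630 589 583 550 545 540 534 529 523]
 [648 640 632 626 618 611 548 542 537 531 525 520]
 [643 636 629 621 614 549 544 539 533 528 522 517]
 [638 631 624 617 609 549 543 537 531 525 520 514]
 [634 626 620 612 605 548 542 538 530 524 518 513]]
```

View pics/t1.png

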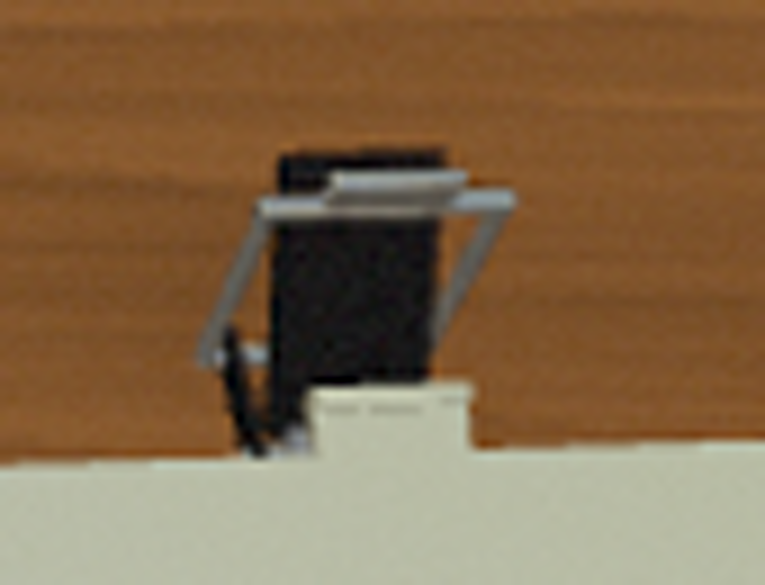

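View pics/s1.png

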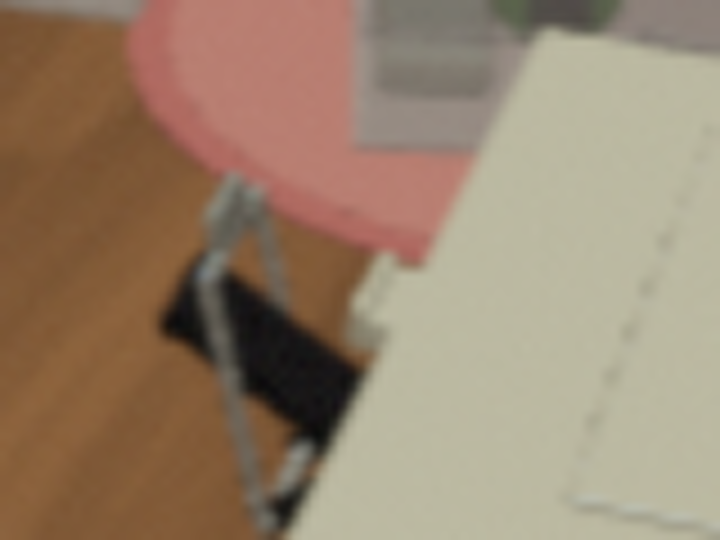

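Run:
```python
from h import *
s=load('top0');c=cloud(s)
z=c[...,2]
# front edge
pts=[]
for u in list(range(328,375))+list(range(418,470)):
    col=np.nonzero(z[215:235,u]>125)[0]
    if len(col): pts.append(wz(s,u,215+col[0]-.5,143.5))
pts=np.array(pts);k=np.polyfit(pts[:,1],pts[:,0],1);print('edge x= k*y+b',k,np.std(pts[:,0]-np.polyval(k,pts[:,1])))
g=lambda x,y,o=(355,175):(o[0]+(x-4)/9,o[1]+(y-4)/9)
for n,(x,y,zz) in dict(keepL=(308,395,136),keepR=(472,395,136),barL=(262,208,142),barR=(513,200,142),tabL=(333,178,156),tabR=(466,178,156),hL=(278,160,126),hR=(445,153,126),hbL=(272,400,103),hbR=(428,380,103),pL=(200,358,115)).items():
    print(n,np.round(wz(s,*g(x,y),zz),1))
ss=load('side0');g2=lambda x,y:(285+(x-4)/9,115+(y-4)/9)
# intersect both for bar near end (left), tab
def tri(a,b):
    A=[];B=[]
    for S,p in((s,a),(ss,b)):
        d=w(S,*p,1.)-S['eye'];d/=np.linalg.norm(d);M=np.eye(3)-np.outer(d,d);A.append(M);B.append(M@S['eye'])
    return np.linalg.lstsq(np.vstack(A),np.hstack(B),rcond=None)
for a,b in(((262,208),(210,268)),((513,200),(250,190)),((333,176),(235,178)),((200,358),(268,520)),((278,160),(165,320)),((445,153),(200,255))):
    r=tri(g(*a),g2(*b));print(np.round(r[0],1),r[1])
```

```text
edge x= k*y+b [-4.92498134e-02  5.47830686e+02] 2.078543780168862
keepL [ 569.6 -192.3  136. ]
keepR [ 570.2 -224.2  136. ]
barL [ 605.3 -182.7  142. ]
barR [ 607.9 -231.6  142. ]
tabL [ 608.7 -193.3  156. ]
tabR [ 609.2 -218.9  156. ]
hL [ 618.2 -189.5  126. ]
hR [ 620.3 -222.7  126. ]
hbL [ 573.5 -192.5  103. ]
hbR [ 578.1 -224.1  103. ]
pL [ 579.9 -175.6  115. ]
[ 602.7 -181.8  147.2] [5.19966663]
[ 607.7 -231.8  141.5] [0.12033041]
[ 603.  -191.4  167.4] [29.85920232]
[ 584.3 -183.6   77.1] [5.12110781]
[ 616.6 -190.1  124.8] [6.6714766]
[ 618.8 -223.3  125.1] [5.27737899]
```

```bash
cat >> h.py <<'E'
def tool():
    st=get_state();return np.array(st['position']),R.from_rotvec(st['orientation']).as_matrix(),st
T=np.array([1,.049,0]);T/=np.linalg.norm(T)   # outward
def goal(tx,z,tilt=0,y0=-207):
    o=np.array([550,y0,0.]);return o+T*(-tx)+[0,0,z]
def delta(tx,z,tilt=0.,ty=0):
    """tx: tub x; tilt: body leaning outward (rad)"""
    p,M,st=tool();g=goal(tx,z)+ty*np.array([T[1],-T[0],0])
    zt=np.array([-np.sin(tilt)*T[0],-np.sin(tilt)*T[1],-np.cos(tilt)])
    best=None
    for sg in(1,-1):
        y=sg*np.array([-T[1],T[0],0]);x=np.cross(y,zt);G=np.stack([x,y,zt],1)
        rv=R.from_matrix(M.T@G).as_rotvec()
        if best is None or np.linalg.norm(rv)<np.linalg.norm(best[0]):best=(rv,sg)
    print('pos',np.round(p,1),'tubx',round(-(p-[550,-207,0])@T,1),'F',np.round(st['wrist_force'],1),'t',st['time_s'],'grip',round(float(st['grip_width']),2))
    print('tool-frame shift cm',np.round(M.T@(g-p)/10,2),'turn',np.round(best[0],3),'world',np.round(g-p,1))
E
python3 - <<'E'
from h import *
p,M,st=tool();print(np.round(M,3))
delta(-85,200)
for f in('top0','side0'):
    c=cloud(load(f));m=(c[...,0]>150)&(c[...,0]<750)&(abs(c[...,1])<800)&(c[...,2]<500)&(c[...,2]>30)&(c[...,1]<-350)
    q=c[m];print(f,q.max(0),q.min(0),len(q))
    for y in range(-700,-340,40):
        k=(q[:,1]>=y)&(q[:,1]<y+40)
        if k.any():print(y,np.round(np.percentile(q[k],[1,99],axis=0)).tolist())
E
```

```text
[[ 0.916  0.4   -0.001]
 [ 0.4   -0.916  0.001]
 [-0.    -0.002 -1.   ]]
pos [ 270.  -618.   190.3] tubx 299.8 F [-0.3  0.7 -0.2] t 0.1 grip 1.0
tool-frame shift cm [ 50.06 -23.44  -0.94] turn [-0.002  0.     0.363] world [364.9 415.2   9.7]
top0 [ 661.84104954 -350.00499854  158.66512359] [ 338.25661238 -547.27454577   30.02482754] 1377
-580 [[546.0, -547.0, 30.0], [574.0, -540.0, 47.0]]
-540 [[439.0, -539.0, 31.0], [660.0, -501.0, 120.0]]
-500 [[444.0, -500.0, 30.0], [656.0, -461.0, 156.0]]
-460 [[455.0, -460.0, 30.0], [560.0, -438.0, 39.0]]
-380 [[338.0, -357.0, 138.0], [476.0, -350.0, 144.0]]
side0 [ 710.18085046 -350.02193116  385.8676709 ] [ 204.77754851 -738.66211795   30.04997394] 7325
-700 [[224.0, -695.0, 38.0], [707.0, -660.0, 344.0]]
-660 [[232.0, -660.0, 34.0], [696.0, -621.0, 370.0]]
-620 [[230.0, -619.0, 31.0], [683.0, -580.0, 385.0]]
-580 [[210.0, -579.0, 33.0], [553.0, -540.0, 381.0]]
-540 [[235.0, -540.0, 34.0], [656.0, -501.0, 342.0]]
-500 [[597.0, -500.0, 107.0], [653.0, -483.0, 179.0]]
-380 [[337.0, -359.0, 137.0], [503.0, -350.0, 141.0]]
```

```bash
python3 -m inch '[{"tz":-4,"hand":-1},{"tz":-3,"tx":3,"ty":-1.4,"hand":-1},{"tx":5,"ty":-2.35,"hand":-1},{"tx":5,"ty":-2.35,"hand":-1},{"tx":5,"ty":-2.35,"hand":-1}]' 20; python3 -c "
from h import *
delta(-90,200)"
```

```text
pos [ 270.  -618.   190.3] tubx 299.8 F [-0.3  0.7 -0.2] t 0.1 grip 1.0
tool-frame shift cm [ 50.53 -23.26  -0.94] turn [-0.002  0.     0.363] world [369.9 415.4   9.7]invalid input
```

```bash
python3 -m inch '[{"wx":0,"wy":0,"wz":0,"tx":0,"ty":0,"tz":-4,"hand":-1}]' 20; python3 -m inch '[{"wx":0,"wy":0,"wz":0,"tx":3,"ty":-1.4,"tz":-3,"hand":-1},{"wx":0,"wy":0,"wz":0,"tx":5,"ty":-2.35,"tz":0,"hand":-1},{"wx":0,"wy":0,"wz":0,"tx":5,"ty":-2.35,"tz":0,"hand":-1}]'; python3 -c "
from h import *
delta(-90,200)"
```

```text
time_s: 0.22
position: [268.9, -615.7, 226.7]
orientation: [-3.066, -0.641, 0.004]
wrist_force: [0.6, -0.5, 0.1]
grip_width: 0.929
time_s: 0.6
position: [361.6, -510.8, 259.6]
orientation: [-3.074, -0.625, 0.006]
wrist_force: [1.1, -0.9, 0.2]
grip_width: 0.583
pos [ 361.6 -510.8  259.6] tubx 203.0 F [ 1.1 -0.9  0.2] t 0.6 grip 0.58
tool-frame shift cm [ 37.68 -17.46   5.95] turn [-0.005  0.004  0.352] world [278.3 308.2 -59.6]
```

All keys are needed. Continuing.

```bash
python3 -m inch '[{"wx":0,"wy":0,"wz":0,"tx":5.5,"ty":-2.55,"tz":0,"hand":-1},{"wx":0,"wy":0,"wz":0,"tx":5.5,"ty":-2.55,"tz":0,"hand":-1},{"wx":0,"wy":0,"wz":0,"tx":5.5,"ty":-2.55,"tz":0,"hand":-1},{"wx":0,"wy":0,"wz":0,"tx":5.5,"ty":-2.55,"tz":0,"hand":-1},{"wx":0,"wy":0,"wz":0,"tx":5.5,"ty":-2.55,"tz":0,"hand":-1}]'; python3 -c "
from h import *
delta(-90,200)"
```

```text
time_s: 1.23
position: [568.9, -278.7, 258.2]
orientation: [-3.074, -0.621, 0.009]
wrist_force: [1.4, -0.6, 0.2]
grip_width: 0.021
pos [ 568.9 -278.7  258.2] tubx -15.4 F [ 1.4 -0.6  0.2] t 1.225 grip 0.02
tool-frame shift cm [ 9.53 -4.22  5.8 ] turn [-0.006  0.006  0.35 ] world [ 71.   76.1 -58.2]
```

```bash
python3 -m inch '[{"wx":0,"wy":0,"wz":0,"tx":4.8,"ty":-2.1,"tz":0,"hand":-1},{"wx":0,"wy":0,"wz":0,"tx":4.7,"ty":-2.1,"tz":0,"hand":-1},{"wx":0,"wy":0,"wz":0.175,"tx":0,"ty":0,"tz":0,"hand":-1},{"wx":0,"wy":0,"wz":0.175,"tx":0,"ty":0,"tz":0,"hand":-1},{"wx":0,"wy":0,"wz":0,"tx":0,"ty":0,"tz":0,"hand":-1}]'; python3 -c "
from h import *
delta(-85,150)"
```

```text
time_s: 1.85
position: [644.4, -191.5, 254.4]
orientation: [-3.131, -0.081, 0.017]
wrist_force: [0.1, 0.9, -0.1]
grip_width: 0.004
pos [ 644.4 -191.5  254.4] tubx -95.0 F [ 0.1  0.9 -0.1] t 1.85 grip 0.0
tool-frame shift cm [-0.89  1.18 10.44] turn [-0.009  0.011  0.003] world [  -9.5  -11.3 -104.4]
```

```bash
python3 -m inch '[{"wx":0,"wy":0,"wz":0,"tx":0,"ty":1.2,"tz":4,"hand":-1},{"wx":0,"wy":0,"wz":0,"tx":0,"ty":0,"tz":4,"hand":-1},{"wx":0,"wy":0,"wz":0,"tx":0,"ty":0,"tz":2,"hand":-1},{"wx":0,"wy":0,"wz":0,"tx":0,"ty":0,"tz":0,"hand":-1}]'
python3 - <<'E'
from h import *
delta(-85,146)
s=snap('side','side1');s=snap('top','top1')
crop('side1',270,95,370,175,8,'s2')
E
```

```text
time_s: 2.35
position: [643.2, -204.4, 151.7]
orientation: [-3.131, -0.103, 0.017]
wrist_force: [0.3, -0.2, 0.7]
grip_width: 0.011
pos [ 643.2 -204.4  151.7] tubx -93.2 F [ 0.3 -0.2  0.7] t 2.35 grip 0.01
tool-frame shift cm [-0.81 -0.21  0.58] turn [-0.009  0.011  0.017] world [-8.3  1.6 -5.7]
```

View pics/s2.png

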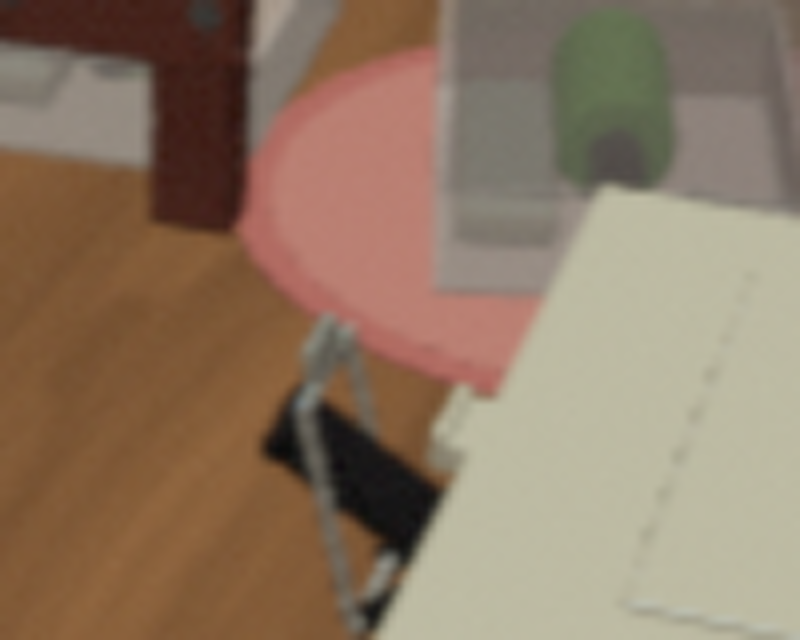

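Fingers (left, about 190,230 in the crop) are outside the hoop. Next I lower slightly and push inward.

```bash
python3 -m inch '[{"wx":0,"wy":0,"wz":0.017,"tx":-1,"ty":-0.2,"tz":0.7,"hand":-1},{"wx":0,"wy":0,"wz":0,"tx":-1,"ty":0,"tz":0,"hand":-1},{"wx":0,"wy":0,"wz":0,"tx":-1,"ty":0,"tz":0,"hand":-1},{"wx":0,"wy":0,"wz":0,"tx":-1,"ty":0,"tz":0,"hand":-1}]'
python3 - <<'E'
from h import *
delta(-45,146)
s=snap('side','side2')
crop('side2',270,95,370,175,8,'s3')
E
```

```text
time_s: 2.95
position: [603.7, -205.0, 150.0]
orientation: [-3.134, -0.076, 0.004]
wrist_force: [0.1, -0.7, 0.2]
grip_width: 0.004
pos [ 603.7 -205.   150. ] tubx -53.8 F [ 0.1 -0.7  0.2] t 2.95 grip 0.0
tool-frame shift cm [-0.87 -0.06  0.4 ] turn [-0.006  0.003 -0.001] world [-8.8  0.2 -4. ]
```

View pics/s3.png

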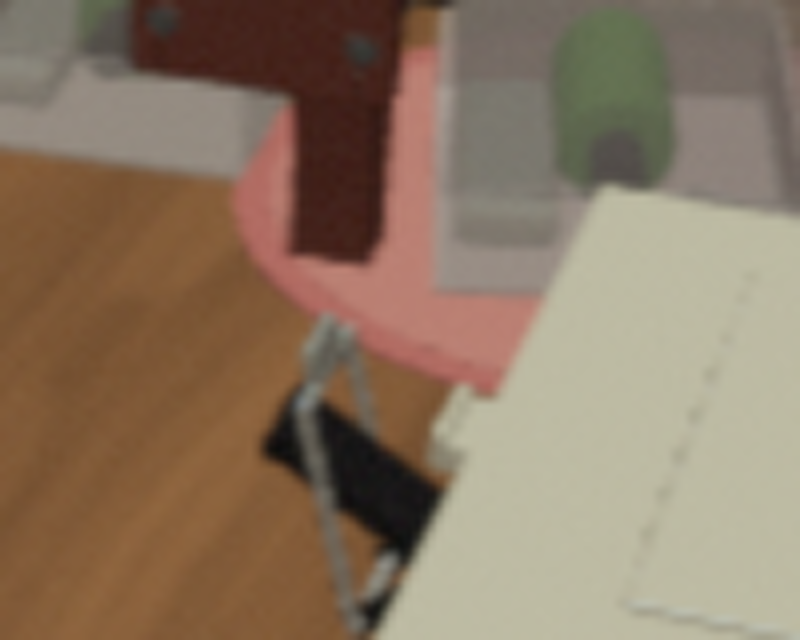

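Run:
```python
from h import *
s=load('side2')
f=lambda p:(proj(s,p)-[270,95])*8
print(f([603.7,-205,150]),f([603.7,-205,165]),f([605,-207,142]),f([620,-190,126]),f([570,-192,136]))
c=cloud(s)
for v in range(115,150,2):
    u=int(312); print(v,[np.round(c[v,u]).tolist() for u in (309,313)])
t=load('top1');ct=cloud(t)
```

```text
[322.04304692 344.70376502] [324.73756163 296.46983704] [318.5630596  365.78407719] [245.50448588 433.72281505] [420.25195077 434.9398114 ]
115 [[606.0, -195.0, 210.0], [597.0, -195.0, 212.0]]
117 [[606.0, -196.0, 205.0], [598.0, -197.0, 206.0]]
119 [[606.0, -197.0, 200.0], [598.0, -199.0, 200.0]]
121 [[606.0, -196.0, 196.0], [597.0, -197.0, 196.0]]
123 [[606.0, -197.0, 190.0], [371.0, 537.0, 586.0]]
125 [[606.0, -197.0, 186.0], [597.0, -198.0, 187.0]]
127 [[709.0, -523.0, 1.0], [596.0, -197.0, 183.0]]
129 [[705.0, -510.0, 1.0], [694.0, -518.0, -0.0]]
131 [[701.0, -497.0, 2.0], [689.0, -502.0, 2.0]]
133 [[696.0, -485.0, 2.0], [686.0, -494.0, -1.0]]
135 [[610.0, -215.0, 151.0], [606.0, -231.0, 144.0]]
137 [[606.0, -203.0, 153.0], [605.0, -228.0, 141.0]]
139 [[605.0, -201.0, 149.0], [605.0, -231.0, 134.0]]
141 [[605.0, -201.0, 145.0], [604.0, -229.0, 130.0]]
143 [[603.0, -197.0, 142.0], [667.0, -438.0, -1.0]]
145 [[610.0, -218.0, 124.0], [663.0, -426.0, -1.0]]
147 [[609.0, -216.0, 120.0], [602.0, -225.0, 117.0]]
149 [[606.0, -208.0, 120.0], [600.0, -218.0, 116.0]]
```

Run:
```python
from h import *
s=snap('top','top2')
im=cv2.hconcat([cv2.imread('pics/side2.png')[0:300,200:460],cv2.imread('pics/top2.png')[80:380,270:530]])
cv2.imwrite('pics/b2.png',cv2.resize(im,None,fx=1.5,fy=1.5))
```

```text
(no output)
```

View pics/b2.png

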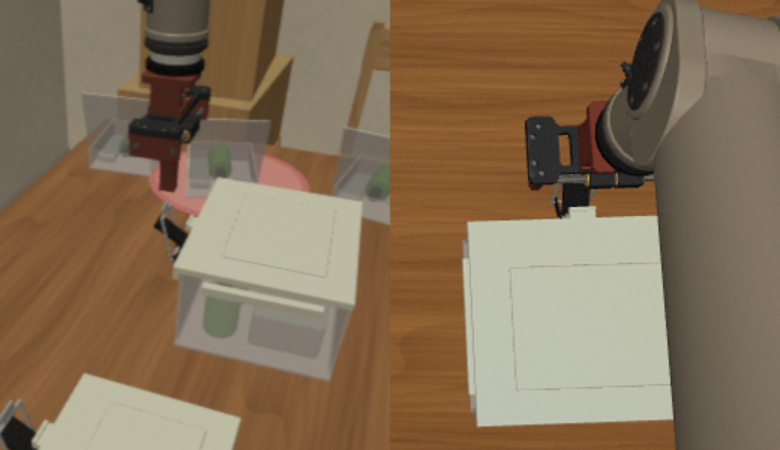

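Run:
```python
from h import *
s=load('side0');print(proj(s,[270,-618,190]))
c=cloud(s);q=c[0:80,465:530];m=(q[...,1]>-760)&(q[...,1]<-480)&(q[...,0]<400)&(q[...,2]>100)&(q[...,2]<420)
P=q[m];i=np.argsort(P[:,2])[:12];print(np.round(P[i]))
for f in('side1','side2'):
    s=load(f);c=cloud(s);m=(c[...,2]>153)&(c[...,2]<300)&(c[...,0]>560)&(c[...,0]<700)&(c[...,1]<-100)&(c[...,1]>-300)
    P=c[m];i=np.argsort(P[:,2])
    for z in range(155,300,10):
        k=P[(P[:,2]>=z)&(P[:,2]<z+10)]
        if len(k):print(f,z,len(k),np.round(k.min(0)),np.round(k.max(0)))
t=load('top2');c=cloud(t);m=(c[...,2]>153)&(c[...,2]<320)&(c[...,0]>560)&(c[...,0]<700)&(c[...,1]<-100)&(c[...,1]>-300)
P=c[m]
for z in range(155,320,10):
        k=P[(P[:,2]>=z)&(P[:,2]<z+10)]
        if len(k):print('top',z,len(k),np.round(k.min(0)),np.round(k.max(0)))
crop('side0',450,0,550,80,8,'s0a'); crop('side2',275,40,375,130,7,'s2b')
```

```text
[479.84716419  77.53149359]
[[ 297. -663.  219.]
 [ 240. -578.  220.]
 [ 300. -664.  221.]
 [ 280. -664.  221.]
 [ 255. -570.  221.]
 [ 248. -572.  221.]
 [ 285. -660.  221.]
 [ 239. -576.  221.]
 [ 282. -660.  221.]
 [ 260. -566.  222.]
 [ 290. -656.  222.]
 [ 295. -653.  222.]]
side1 175 8 [ 632. -215.  182.] [ 654. -195.  185.]
side1 185 56 [ 631. -215.  185.] [ 654. -193.  195.]
side1 195 56 [ 631. -215.  195.] [ 655. -194.  205.]
side1 205 51 [ 631. -213.  205.] [ 654. -193.  215.]
side1 215 54 [ 631. -212.  215.] [ 654. -192.  225.]
side1 225 36 [ 632. -218.  225.] [ 653. -191.  235.]
side1 235 8 [ 633. -217.  236.] [ 634. -209.  244.]
side1 245 3 [ 633. -216.  246.] [ 633. -209.  248.]
side1 255 36 [ 612. -284.  262.] [ 671. -122.  265.]
side1 265 227 [ 606. -285.  265.] [ 671. -122.  275.]
side1 275 287 [ 606. -284.  275.] [ 671. -122.  285.]
side1 285 253 [ 606. -289.  285.] [ 672. -115.  295.]
side1 295 143 [ 606. -284.  295.] [ 672. -114.  300.]
side2 175 19 [ 591. -215.  180.] [ 615. -194.  185.]
side2 185 51 [ 592. -214.  185.] [ 613. -194.  195.]
side2 195 51 [ 592. -21
[... 167 characters left out ...]
] [ 613. -190.  229.]
side2 255 69 [ 568. -282.  260.] [ 631. -121.  265.]
side2 265 251 [ 567. -288.  265.] [ 632. -122.  275.]
side2 275 309 [ 567. -292.  275.] [ 632. -120.  285.]
side2 285 214 [ 567. -290.  285.] [ 631. -115.  295.]
side2 295 157 [ 566. -286.  295.] [ 632. -115.  300.]
top 185 2 [ 599. -195.  188.] [ 600. -195.  193.]
top 195 1 [ 597. -195.  202.] [ 597. -195.  202.]
top 265 42 [ 567. -232.  266.] [ 573. -125.  275.]
top 275 239 [ 567. -244.  275.] [ 584. -126.  285.]
top 285 241 [ 567. -232.  285.] [ 632. -117.  295.]
top 295 462 [ 567. -203.  295.] [ 633. -115.  305.]
top 305 886 [ 568. -201.  305.] [ 633. -115.  315.]
top 315 36 [ 581. -172.  315.] [ 620. -163.  320.]
```

View pics/s0a.png

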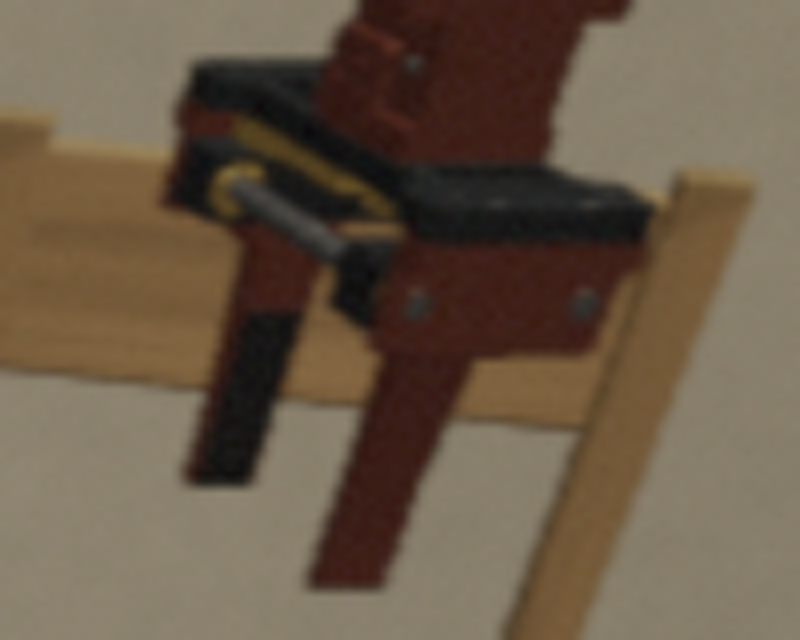

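View pics/s2b.png

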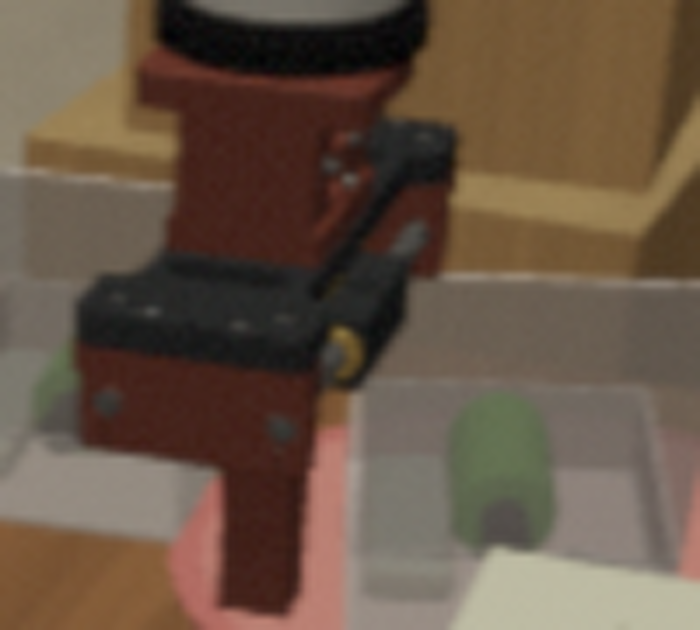

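The camera shows the real fingertips about 32 mm above the reported TCP, both at the start (220 vs 190) and here (182 vs 150), while x and y agree. I'll trust the depth camera and use real z = reported + 32. Next: back out, lower, and push again.

```bash
sed -i "s/p,M,st=tool();g=goal/p,M,st=tool();p=p+[0,0,32];g=goal/" h.py; python3 -m inch '[{"wx":0,"wy":0,"wz":0,"tx":3.6,"ty":0,"tz":0,"hand":-1},{"wx":0,"wy":0,"wz":0,"tx":0,"ty":0,"tz":2,"hand":-1},{"wx":0,"wy":0,"wz":0,"tx":0,"ty":0,"tz":1.5,"hand":-1},{"wx":0,"wy":0,"wz":0,"tx":0,"ty":0,"tz":0,"hand":-1}]'
python3 - <<'E'
from h import *
delta(-75,145)
s=snap('side','side3')
crop('side3',270,95,370,175,8,'s4')
E
```

```text
time_s: 3.55
position: [638.2, -204.0, 112.9]
orientation: [-3.135, -0.073, 0.007]
wrist_force: [-0.4, 0.9, -0.5]
grip_width: 0.003
pos [ 638.2 -204.   144.9] tubx -88.3 F [-0.4  0.9 -0.5] t 3.55 grip 0.0
tool-frame shift cm [-1.33 -0.13 -0.01] turn [-0.006  0.004 -0.002] world [-13.3   0.6   0.1]
```

View pics/s4.png

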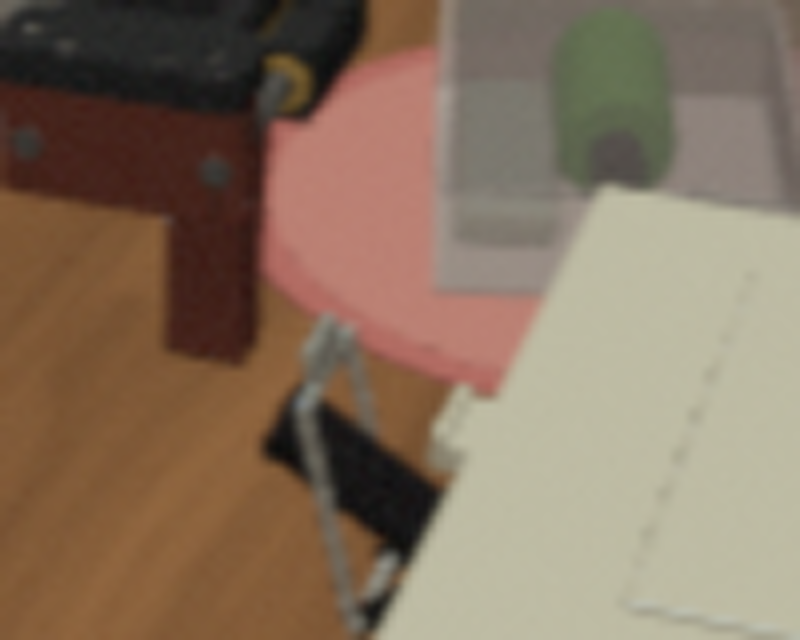

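Finger tip (about 210,355 in the crop) is now level with the tab. Pushing inward.

```bash
python3 -m inch '[{"wx":0,"wy":0,"wz":0,"tx":-1.2,"ty":-0.1,"tz":0,"hand":-1},{"wx":0,"wy":0,"wz":0,"tx":-1,"ty":0,"tz":0,"hand":-1},{"wx":0,"wy":0,"wz":0,"tx":-1,"ty":0,"tz":0,"hand":-1},{"wx":0,"wy":0,"wz":0,"tx":-0.8,"ty":0,"tz":0,"hand":-1}]'
python3 - <<'E'
from h import *
delta(-45,145)
s=snap('side','side4')
crop('side4',270,95,370,175,8,'s5')
E
```

```text
time_s: 4.1
position: [595.8, -205.9, 115.4]
orientation: [-3.136, -0.072, 0.003]
wrist_force: [-0.2, -0.6, 0.2]
grip_width: 0.003
pos [ 595.8 -205.9  147.4] tubx -45.8 F [-0.2 -0.6  0.2] t 4.1 grip 0.0
tool-frame shift cm [-0.08 -0.11  0.24] turn [-0.005  0.002 -0.003] world [-0.8  1.1 -2.4]
```

View pics/s5.png

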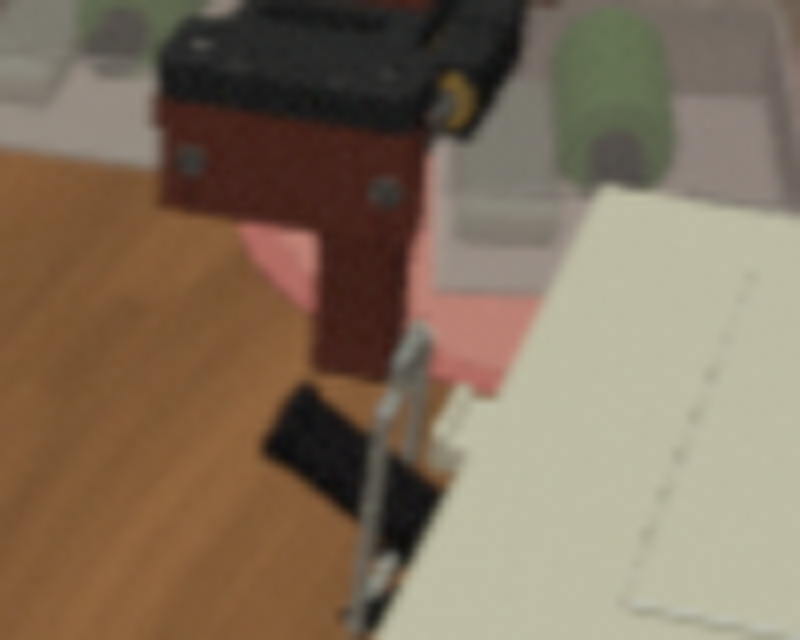

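The hoop is being pushed and is about upright. A bit further.

```bash
python3 -m inch '[{"wx":0,"wy":0,"wz":0,"tx":-0.6,"ty":0,"tz":0.1,"hand":-1},{"wx":0,"wy":0,"wz":0,"tx":-0.5,"ty":0,"tz":0.1,"hand":-1},{"wx":0,"wy":0,"wz":0,"tx":0,"ty":0,"tz":0,"hand":-1}]'
python3 - <<'E'
from h import *
delta(-45,145)
s=snap('side','side5')
crop('side5',270,95,370,175,8,'s6')
E
```

```text
time_s: 4.53
position: [583.1, -206.7, 113.5]
orientation: [-3.136, -0.071, 0.003]
wrist_force: [-0.1, -0.2, 1.0]
grip_width: 0.002
pos [ 583.1 -206.7  145.5] tubx -33.1 F [-0.1 -0.2  1. ] t 4.525 grip 0.0
tool-frame shift cm [ 1.19 -0.14  0.05] turn [-0.004  0.002 -0.004] world [11.8  1.9 -0.5]
```

View pics/s6.png

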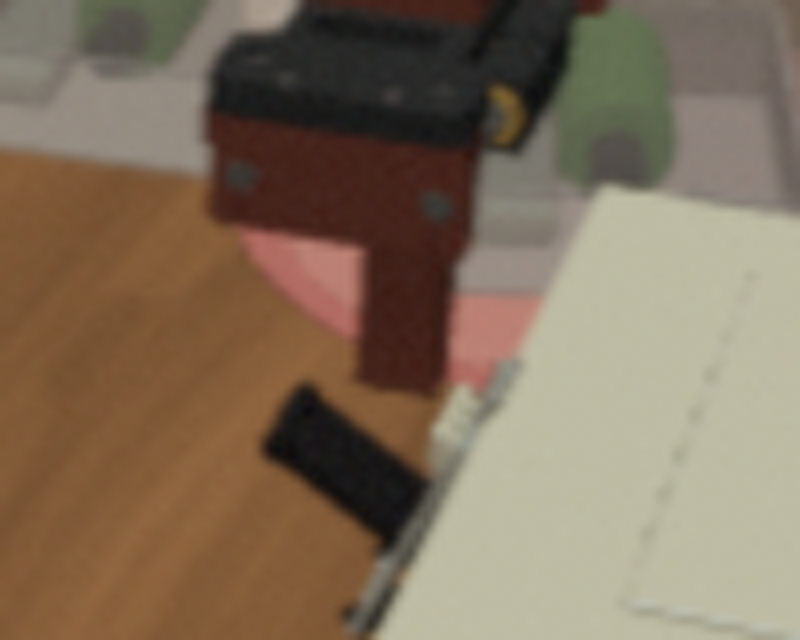

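Hoop has dropped onto the keeper (crop about 505,370). Backing out above the handle end to look and then press.

```bash
python3 -m inch '[{"wx":0,"wy":0,"wz":0,"tx":1.5,"ty":0,"tz":0,"hand":-1},{"wx":0,"wy":0,"wz":0,"tx":2,"ty":0,"tz":0,"hand":-1},{"wx":0,"wy":0,"wz":0,"tx":0,"ty":0,"tz":0,"hand":-1}]'
python3 - <<'E'
from h import *
delta(-70,132)
s=snap('side','side6');t=snap('top','top6')
a=cv2.resize(cv2.imread('pics/side6.png')[105:175,290:350],None,fx=6.5,fy=6.5,interpolation=2)
b=cv2.resize(cv2.imread('pics/top6.png')[175:245,360:420],None,fx=6.5,fy=6.5,interpolation=2)
cv2.imwrite('pics/c6.png',cv2.hconcat([a,b]))
c=cloud(t);print(np.round(c[200:230:2,380:416:3,2]))
E
```

```text
time_s: 4.95
position: [621.9, -204.4, 113.6]
orientation: [-3.136, -0.072, 0.001]
wrist_force: [-0.9, 1.0, 0.6]
grip_width: 0.01
pos [ 621.9 -204.4  145.6] tubx -71.9 F [-0.9  1.   0.6] t 4.95 grip 0.01
tool-frame shift cm [-0.19 -0.09  1.36] turn [-0.005  0.    -0.003] world [ -2.    0.9 -13.6]
[[-4.00e+00 -0.00e+00  1.19e+02  1.18e+02  1.20e+02  1.18e+02  1.18e+02
   1.22e+02 -1.00e+00  1.00e+00  1.00e+00  3.00e+00]
 [ 3.00e+00  0.00e+00  1.16e+02  1.21e+02  1.17e+02  1.17e+02  1.19e+02
   1.15e+02  0.00e+00  4.00e+00  0.00e+00  4.00e+00]
 [-0.00e+00  1.00e+00  1.16e+02  1.17e+02  1.16e+02  1.16e+02  1.16e+02
   1.17e+02  2.00e+00 -1.00e+00  1.00e+00  3.00e+00]
 [ 3.00e+00  4.00e+00  1.12e+02  1.13e+02  1.17e+02  1.16e+02  1.18e+02
   1.14e+02  1.00e+00  2.00e+00  1.00e+00  2.00e+00]
 [ 0.00e+00 -1.00e+00  1.13e+02  1.12e+02  1.11e+02  1.12e+02  1.11e+02
   1.14e+02  1.00e+00 -2.00e+00  1.00e+00  2.00e+00]
 [-2.00e+00  2.00e+00  1.12e+02  1.10e+02  1.13e+02  1.11e+02  1.11e+02
   1.08e+02  0.00e+00 -2.00e+00 -1.00e+00 -1.00e+00]
 [ 7.90e+01  2.00e+00  1.10e+02  1.07e+02  1.07e+02 
[... 373 characters left out ...]
2  1.39e+02  1.38e+02
   1.35e+02  1.32e+02  1.12e+02 -0.00e+00  1.00e+00]
 [-1.00e+00  1.23e+02  1.02e+02  1.30e+02  1.31e+02  1.35e+02  1.34e+02
   1.34e+02  1.34e+02 -2.00e+00  1.27e+02  2.00e+00]
 [ 0.00e+00  1.26e+02  9.60e+01  1.30e+02  1.34e+02  1.33e+02  1.36e+02
   1.33e+02  1.41e+02  1.38e+02  1.41e+02  1.43e+02]
 [ 3.00e+00  9.60e+01  1.42e+02  1.41e+02  1.42e+02  1.44e+02  1.50e+02
   1.49e+02  1.52e+02  1.50e+02  1.41e+02  1.41e+02]
 [ 1.43e+02  1.39e+02  1.47e+02  1.44e+02  1.44e+02  1.51e+02  1.47e+02
   1.51e+02  1.51e+02  1.53e+02  1.42e+02  1.44e+02]
 [ 1.44e+02  1.45e+02  1.41e+02  1.44e+02  1.45e+02  1.44e+02  1.42e+02
   1.44e+02  1.43e+02  1.45e+02  1.01e+03  1.46e+02]]
```

View pics/c6.png

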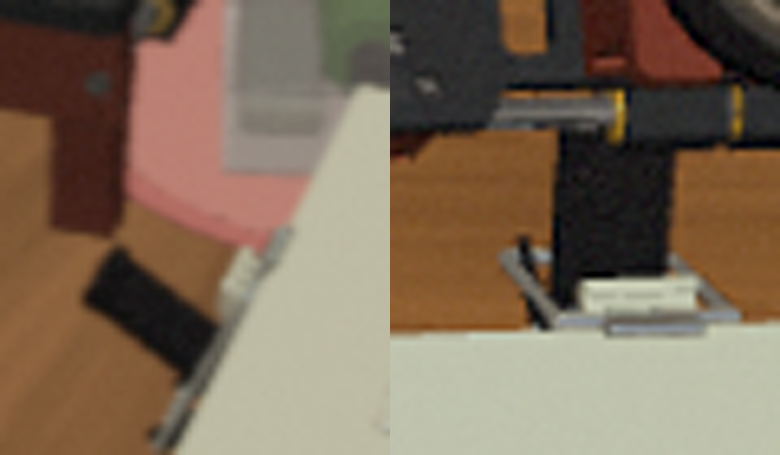

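Run:
```python
from h import *
t=load('top6');g=lambda x,y:(360+(x-3)/6.5,175+(y-3)/6.5)
for n,x,y,z in(('barL',560,322,139),('barR',738,318,139),('tabL',608,322,151),('tabR',705,320,151),('lipL',582,285,136),('lipR',697,280,136)):
    p=wz(t,*g(x-390,y),z);print(n,np.round(p,1),'tubx',round(-(p-[550,-207,0])@T,1))
```

```text
barL [ 559.1 -186.   139. ] tubx -10.1
barR [ 561.1 -233.8  139. ] tubx -9.8
tabL [ 557.7 -196.1  151. ] tubx -8.2
tabR [ 558.7 -221.8  151. ] tubx -8.0
lipL [ 569.7 -192.8  136. ] tubx -20.4
lipR [ 571.7 -223.9  136. ] tubx -20.8
```

Bar lies behind the lip in the slot (tub x about -10, lip outer edge -20.5). Pressing the lever now, in stages.

```bash
python3 -m inch '[{"wx":0,"wy":0,"wz":0,"tx":0.1,"ty":0.3,"tz":1.0,"hand":-1},{"wx":0,"wy":0,"wz":0,"tx":0,"ty":0,"tz":1.0,"hand":-1},{"wx":0,"wy":0,"wz":0,"tx":0,"ty":0,"tz":1.0,"hand":-1},{"wx":0,"wy":0,"wz":0,"tx":0,"ty":0,"tz":0.5,"hand":-1}]'
python3 - <<'E'
from h import *
delta(-72,90)
s=snap('side','side7');t=snap('top','top7')
a=cv2.resize(cv2.imread('pics/side7.png')[105:175,290:350],None,fx=6.5,fy=6.5,interpolation=2)
b=cv2.resize(cv2.imread('pics/top7.png')[175:245,360:420],None,fx=6.5,fy=6.5,interpolation=2)
cv2.imwrite('pics/c7.png',cv2.hconcat([a,b]))
E
```

```text
time_s: 5.55
position: [620.4, -208.7, 76.2]
orientation: [-3.137, -0.069, 0.002]
wrist_force: [0.6, -0.1, 1.6]
grip_width: 0.005
pos [ 620.4 -208.7  108.2] tubx -70.3 F [ 0.6 -0.1  1.6] t 5.55 grip 0.0
tool-frame shift cm [ 0.17 -0.51  1.82] turn [-0.004  0.001 -0.005] world [  1.5   5.2 -18.2]
```

View pics/c7.png

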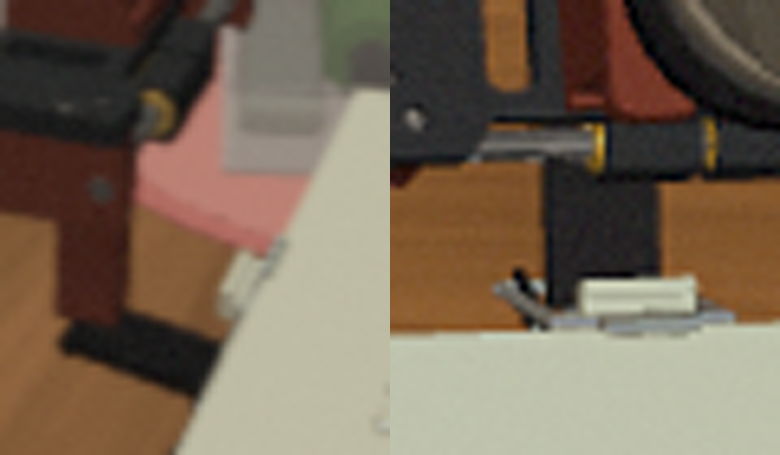

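Handle is going down, bar still behind the lip. Continue.

```bash
python3 -m inch '[{"wx":0,"wy":0,"wz":0,"tx":0.2,"ty":0,"tz":0.9,"hand":-1},{"wx":0,"wy":0,"wz":0,"tx":0,"ty":0,"tz":0.9,"hand":-1},{"wx":0,"wy":0,"wz":0,"tx":0,"ty":0,"tz":0.7,"hand":-1}]'
python3 - <<'E'
from h import *
delta(-72,66)
s=snap('side','side8');t=snap('top','top8')
a=cv2.resize(cv2.imread('pics/side8.png')[105:175,290:350],None,fx=6.5,fy=6.5,interpolation=2)
b=cv2.resize(cv2.imread('pics/top8.png')[175:245,360:420],None,fx=6.5,fy=6.5,interpolation=2)
cv2.imwrite('pics/c8.png',cv2.hconcat([a,b]))
E
```

```text
time_s: 6.02
position: [622.6, -208.7, 50.5]
orientation: [-3.137, -0.069, 0.002]
wrist_force: [-0.6, 0.1, 1.1]
grip_width: 0.007
pos [ 622.6 -208.7   82.5] tubx -72.5 F [-0.6  0.1  1.1] t 6.025 grip 0.01
tool-frame shift cm [-0.05 -0.52  1.65] turn [-0.004  0.001 -0.005] world [ -0.7   5.2 -16.5]
```

View pics/c8.png

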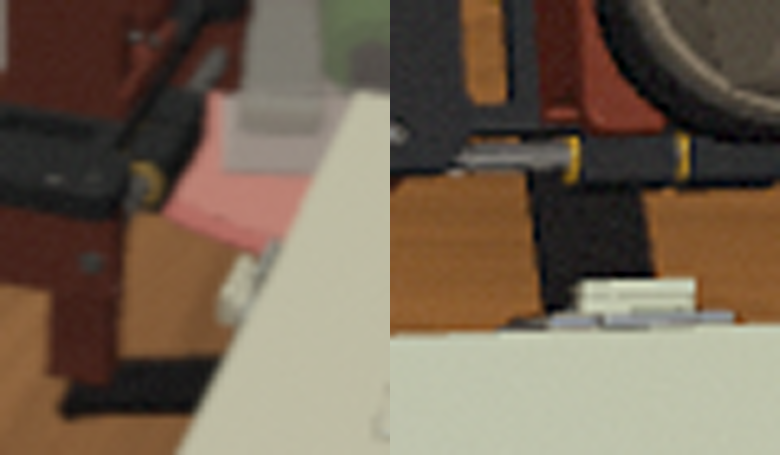

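```bash
python3 -m inch '[{"wx":0,"wy":0,"wz":0,"tx":0,"ty":0,"tz":0.7,"hand":-1},{"wx":0,"wy":0,"wz":0,"tx":0,"ty":0,"tz":0.7,"hand":-1}]'
python3 - <<'E'
from h import *
delta(-72,66)
s=snap('side','side9');t=snap('top','top9')
a=cv2.resize(cv2.imread('pics/side9.png')[105:175,290:350],None,fx=6.5,fy=6.5,interpolation=2)
b=cv2.resize(cv2.imread('pics/top9.png')[175:245,360:420],None,fx=6.5,fy=6.5,interpolation=2)
cv2.imwrite('pics/c9.png',cv2.hconcat([a,b]))
c=cloud(t);m=(c[...,2]>50)&(c[...,2]<125)&(c[...,0]>575)&(c[...,0]<640)&(abs(c[...,1]+207)<14);q=c[m]
for x in range(575,640,5):
    k=q[(q[:,0]>=x)&(q[:,0]<x+5)]
    if len(k)>2:print(x,len(k),np.round(np.median(k[:,2]),1))
E
```

```text
time_s: 6.38
position: [622.1, -208.4, 35.5]
orientation: [-3.137, -0.069, 0.003]
wrist_force: [-0.3, 0.5, 0.6]
grip_width: 0.004
pos [ 622.1 -208.4   67.5] tubx -72.0 F [-0.3  0.5  0.6] t 6.375 grip 0.0
tool-frame shift cm [-0.   -0.5   0.15] turn [-0.004  0.002 -0.005] world [-0.2  5.  -1.5]
575 15 86.7
580 41 84.0
585 31 81.2
590 40 78.1
595 34 75.1
600 30 72.0
605 10 67.6
```

View pics/c9.png

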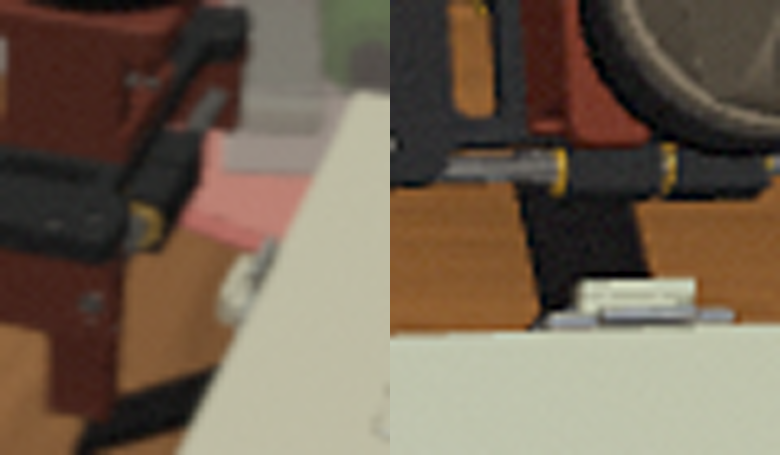

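Handle slope is about 30° below level. I'll press lightly to confirm the stop, then lift off and check.

```bash
python3 -m inch '[{"wx":0,"wy":0,"wz":0,"tx":0,"ty":0,"tz":0.4,"hand":-1}]';python3 -m inch '[{"wx":0,"wy":0,"wz":0,"tx":0,"ty":0,"tz":0.3,"hand":-1}]'
```

```text
time_s: 6.6
position: [622.9, -208.6, 32.5]
orientation: [-3.137, -0.069, 0.002]
wrist_force: [-3.3, 0.5, 22.9]
grip_width: 0.003
time_s: 6.72
position: [624.4, -208.9, 32.0]
orientation: [-3.138, -0.069, -0.002]
wrist_force: [-6.2, 1.8, 20.7]
grip_width: 0.002
```

Hard stop is felt (about 22 N). Lifting straight up and clear.

```bash
python3 -m inch '[{"wx":0,"wy":0,"wz":0,"tx":0.5,"ty":0,"tz":-2,"hand":-1},{"wx":0,"wy":0,"wz":0,"tx":1,"ty":0,"tz":-5,"hand":-1},{"wx":0,"wy":0,"wz":0,"tx":2,"ty":0,"tz":-5,"hand":-1},{"wx":0,"wy":0,"wz":0,"tx":3,"ty":0,"tz":-4,"hand":-1},{"wx":0,"wy":0,"wz":0,"tx":3,"ty":0,"tz":0,"hand":-1}]'
python3 -m inch '[{"wx":0,"wy":0,"wz":0,"tx":3,"ty":0,"tz":-2,"hand":-1},{"wx":0,"wy":0,"wz":0,"tx":0,"ty":0,"tz":0,"hand":-1},{"wx":0,"wy":0,"wz":0,"tx":0,"ty":0,"tz":0,"hand":-1}]'
python3 - <<'E'
from h import *
delta(-72,66)
s=snap('side','side10');t=snap('top','top10')
a=cv2.resize(cv2.imread('pics/side10.png')[105:175,290:350],None,fx=6.5,fy=6.5,interpolation=2)
b=cv2.resize(cv2.imread('pics/top10.png')[175:245,360:420],None,fx=6.5,fy=6.5,interpolation=2)
cv2.imwrite('pics/c10.png',cv2.hconcat([a,b]))
c=cloud(t);m=(c[...,2]>40)&(c[...,2]<125)&(c[...,0]>575)&(c[...,0]<640)&(abs(c[...,1]+207)<14);q=c[m]
for x in range(575,640,5):
    k=q[(q[:,0]>=x)&(q[:,0]<x+5)]
    if len(k)>2:print(x,len(k),np.round(np.median(k[:,2]),1))
for f in('top0','top6','top10'):
    c=cloud(load(f));print(f,'lid',np.median(c[230:255,330:375,2]),'keeper',np.median(c[220:224,392:403,2]))
for f in('side0','side6','side10'):
    c=cloud(load(f));print(f,'lid',np.median(c[160:180,350:420,2]))
E
```

```text
time_s: 7.35
position: [719.7, -206.1, 198.4]
orientation: [-3.138, -0.066, -0.003]
wrist_force: [0.5, -0.3, 0.1]
grip_width: 0.005
time_s: 7.72
position: [750.8, -203.9, 217.5]
orientation: [-3.138, -0.068, -0.001]
wrist_force: [0.0, 0.3, -0.4]
grip_width: 0.008
pos [ 750.8 -203.9  249.5] tubx -200.7 F [ 0.   0.3 -0.4] t 7.725 grip 0.01
tool-frame shift cm [-12.88  -0.54  18.34] turn [-0.003 -0.001 -0.006] world [-128.8    0.5 -183.5]
575 16 86.7
580 42 83.4
585 30 81.3
590 43 78.1
595 32 74.6
600 32 72.4
605 39 69.1
610 31 66.4
615 38 64.9
620 7 61.8
top0 lid 143.42823550863602 keeper 133.6074970918998
top6 lid 143.3121585804031 keeper 134.7823136472145
top10 lid 140.92982406616 keeper 134.01908869563118
side0 lid 142.8628399653103
side6 lid 142.84474824871586
side10 lid 141.71599925955186
```

View pics/c10.png

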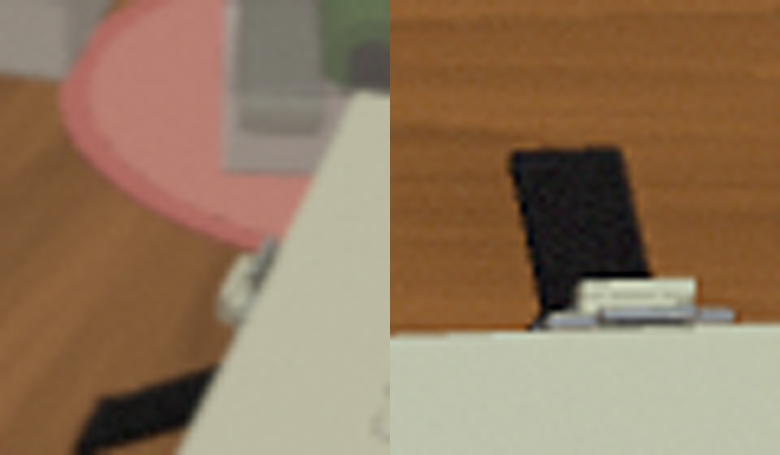

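View pics/top10.png

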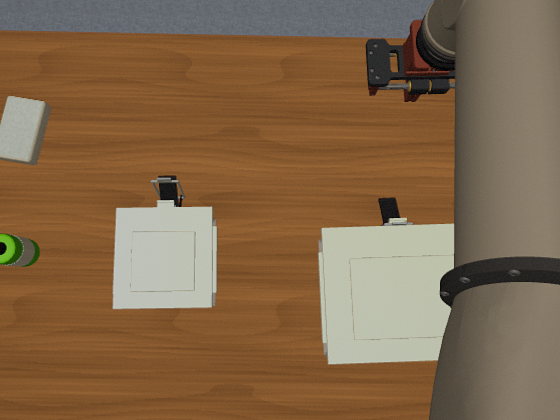

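The lever stays down with the arm clear, the bar is in the slot (crop about 640,317), and the lid is about 2.5 mm lower. The small latch (about 168,190 in the top view) is untouched. Handing in.

```bash
python3 -c "
from h import *
print(manip.finish_job())"
```

```text
the job is handed in; nothing more can be done
None
```

The large tub is latched: I pushed the hoop past upright with the closed fingers, so its bar dropped into the slot behind the keeper's lip. I then pressed the lever down to its stop and moved the arm clear. The last reading before hand-in was 7.7 s of the 32 s allowed.

**Last checks, arm clear:**
- **Lever:** the handle stays about 29–30° below level without being touched, the same as while it was held. At the stop I felt about 22 N.
- **Lid and hoop:** the hoop bar is still in the keeper slot. The top camera shows the lid about 2.5 mm lower near the latch. The side camera, measuring further in, shows only about 1.1 mm.
- **Small tub:** its lever is still up and I did not touch it.

**What disagreed:**
- **Reported fingertip height:** it was about 32 mm lower than the cameras showed. My first push passed over the hoop without touching it, so I corrected for the offset and pushed again.
- **Keeper depth:** a rough reading at the keeper (133.6, 134.8 and 134.0 mm at the start, hooked and latched) did not show the lid being pulled down. I relied on the lid surface and the lever angle instead.

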